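Slide the drive carrier home in the open computer case

TASK

In the open computer case on the bench, gently push the drive carrier along its rails with a fingertip, from the flange at its trailing edge, until you feel its four feet drop into the locating notches and it sits flat and fully down. Keep it on its rails all the way, never lifting or tipping it up, and leave the loose things lying in the case and on the bench where they are. Finish with the hand clear.

Things in the scene. Friction and masses are not known exactly. Their poses are not given: they have to be found in the camera images.
- case: Open desktop computer case lying flat, fixed. Beige rim walls 340 x 265 mm, 45 mm high. Origin: at bench level, under the centre of the seated carrier; z up, +x the way the carrier must slide (turns between starts, mostly to the robot's left). At its -y side (y -80 to -180 mm) lie a power supply (top at 50 mm), circuit board and heat sink (38 mm high).
- rails (a point): Point on the case between the rails, level with their tops (46 mm above the bench), at case x = y = 0. Two pairs of steel rails run along case x, from -185 to +100 mm: outer ones at y +-55, inner ones at y +-35 mm, an open gap between. Guide walls at y +-66 to 70 mm, tops 56 mm above the bench, keep the carrier straight with 1 mm play a side.
- notches (a point): Point midway between the two outer notches, level with the rail tops, at case x +40 mm. Notches are square, 17 mm long along x and 8 mm deep: one in each outer rail at x +40 mm (for the front feet), one in each inner rail at x -40 mm (for the rear feet).
- seat (a point): Point fixed on the case, 40 mm above the bench, where the carrier's origin lies once it is seated.
- carrier: Loose aluminium carrier, 0.3 to 0.65 kg, a dark drive on it (top at z 24 mm). Plate 110 x 130 x 4 mm on four feet 6 mm tall, 12 mm long: front at x +40, y +-55, rear at x -40, y +-35 mm. Origin: plate centre at the feet's undersides; axes as the case's. Starts on the rail tops (46 mm over the bench), 55 to 110 mm short of the seat (-x side). Seated it drops 6 mm and the notch ends stop it (2.5 mm play).
- flange (a point): Centre of the outer (-x) face of the carrier's upright push flange at its trailing edge: 110 mm wide along y, 4 mm thick, reaching from the plate to 30 mm above the carrier's origin; this point is at x -55, z +20 mm from that origin. Pushing this face along case +x slides the carrier. 28 mm behind it are free at rail height, and more above 50 mm.
- tape_roll: Bystander: roll of brown tape 72 mm wide, 22 mm high, lying on the power supply in the case. Origin: centre of underside.
- screw_bowl: Bystander: small grey bowl 56 mm wide, 22 mm high, on the circuit board in the case. Origin: centre of underside.
- screwdriver: Bystander: screwdriver lying on the bench to the right.
- spray_bottle: Bystander: green bottle 68 mm wide, 190 mm tall, at the left. Origin: centre of underside.
- wide_tape: Bystander: roll of clear tape 100 mm wide, 48 mm high, at the left. Origin: centre of underside.
- mouse: Bystander: computer mouse 100 x 58 x 24 mm at the left.
- meter: Bystander: hand-held test meter 150 x 75 x 40 mm lying on the bench at the right.
- fan: Bystander: square fan 80 x 80 x 25 mm lying on the bench at the right.
There are look-alikes about, which are no part of the job. Leave any red or yellow look-alike of the carrier alone.

How it is judged:
By the outcome, as a careful person would: the job done as asked, in the order asked, and still so for the second after the job is handed in, with the robot touching nothing.
It also fails if it takes over 40 s, if anything falls off the work surface, if the arm or the gripper's body presses on something with over 40 N, if the wrist force passes 120 N, or if a joint passes its speed limit or range.

ROBOT

A 6-joint arm with a two-finger parallel gripper is mounted at the origin on the work surface. World frame = base frame: x ahead of the robot, y to its left, z up, the work surface at z = 0. Lengths are in m, angles in rad, forces in N, time in s.
With the tool pointing down it reaches from about 0.3 to 0.775 m from the base axis. Payload 14.6 kg.
Tool frame: the origin (TCP) lies between the finger pads; the fingertips stand 19 mm ahead of it and the grasp point (between the pads) is the TCP (ctrl.finger_overhang is the distance from the TCP to the fingertips, in m); z points along the fingers, y is the direction in which the jaws open and shut (so a half turn about z gives the same grasp; the last joint's range is limited). The gripper opens to 94 mm and grips with 3 to 60 N. Pads are 16 mm wide; open, the fingers measure 119 mm over their backs; the gripper's body (75 mm by 177 mm) begins 78 mm behind the grasp point.
Start: joints at [1.2, 0.3, 1.521, -0, 1.321, -0.067], TCP at [0.165, 0.525, 0.193] pointing down, gripper open.
Joint ranges: [-3.03, 3.03], [-0.79, 2.21], [0.23, 2.52], [-1.04, 4.18], [0, 3.07], [-2.55, 2.55]. Speed limits (rad/s): [2.22, 2.22, 2.57, 3.14, 3.14, 3.14].

INTERFACE

Orientations are given as [roll, pitch, yaw] about the fixed x, y, z axes, in that order (R = Rz(yaw) Ry(pitch) Rx(roll)).
In Python, from station import ctrl gives the robot as it stands.
- The arm moves only by the tool send_rows, never from a script. Its argument "series" is a list of rows, each a list of 7 numbers: the turn, a rotation vector about the tool's x, y, z in degrees, then the shift along the tool's x, y, z in m, then the gripper's target within -1 to 1 (fully open at 1, half-way at 0, shut at -1). A call has 1 to 8 rows; each row is the pose to reach, as a shift and turn from the pose commanded when the call began, along the tool's axes at that moment; what a row does not reach only later rows make up. A row lasts 1/10 s, in which the tool goes at most 50 mm and 8.59 degrees, less where a joint would pass 70% of its speed; a pose out of reach is approached as far as the arm can. A call with a gripper value outside its range is refused whole. The fingers move at their own pace and stop on an object; "force" is the grip in N (left out, the last holds). Time passes only in rows, so rows that repeat a pose let the fingers close. It gives the time, the measured TCP pose, the force and the opening at its end, in the units of the state.
- ctrl.get_obs(): the state, without advancing time (a new reading comes with each control period).
- ctrl.camera(name): name is "scene" or "top" or "wrist"; returns a dict with "pixels" (400x640x3 uint8, red, green, blue), "z_map" (400x640 float32, m along the optical axis (not along the pixel's ray), 0 where there is no reading), "fov_y" (degrees; the focal length in pixels is half the picture's height over the tangent of half this angle, whatever the lens; pixels are square), "cx", "cy" (the principal point, pixels), "R" (3x3) and "t" (3): a world point X has camera coordinates R X + t. Camera axes: x right, y down, z forward; pixel columns grow to the right and rows downward; lengths in m; the calibration is good to about 2 mm. A picture is of the moment at which its call begins.
- ctrl.hand_in(): hands the job in, once; it reports no verdict.
The state is a dict: "time_s": time; "qpos": joint angles; "joint_vel": joint speeds; "tau": joint torques, N m; "ee_pos": TCP position; "eef_rot": TCP orientation; "force": force on the tool from outside, world axes, zero at the start; "moment": the same for the moment, N m; "grip_width": finger opening in m.
Only numpy, scipy, OpenCV 4.12 (cv2) and the standard library are available. Lean on these libraries where they do the work, as an engineer would, in place of code of your own. Each camera call takes 0.05 s, during which the arm holds its last target.

## Working session

There is one attempt and no reset: what is moved stays moved. The work goes in short steps, Python scripts to look and compute and a tool call to move; the robot and the scene stay as the last step left them, time stands still between calls to the robot, and variables do not carry over. Pictures are saved under pics/ and viewed, and the job is handed in when it is done.

Besides the shell and the picture viewer there is one more tool, called after "Request:" by a JSON object that holds its "op" and its "data", one argument or row to a line. send_rows: Moves the arm, as the interface text tells. Its arguments: {"type":"object","properties":{"series":{"type":"array"},"force":{"type":"number"}},"required":["series"]}

```bash
mkdir -p pics
cat > h.py <<'E'
import numpy as np,cv2
from station import ctrl
def snap(n,f):
    c=ctrl.camera(n); cv2.imwrite('pics/'+f+'.png',c['pixels'][:,:,::-1]); np.savez('pics/'+f+'.npz',**{k:np.array(v) for k,v in c.items()}); return c
def load(f): return dict(np.load('pics/'+f+'.npz'))
def F(c): return 200/np.tan(np.radians(float(c['fov_y'])/2))
def world(c,u,v,z=None):
    """depth based, or on plane z"""
    f=F(c); d=np.array([(u-c['cx'])/f,(v-c['cy'])/f,1]); R=c['R'];t=c['t']
    o=-R.T@t; r=R.T@d
    if z is None: 
        k=float(c['z_map'][int(round(v)),int(round(u))])
    else: k=(z-o[2])/r[2]
    return o+k*r
def proj(c,X):
    p=c['R']@np.array(X)+c['t']; f=F(c); return f*p[:2]/p[2]+[c['cx'],c['cy']]
E
python3 - <<'E'
from h import *
for n in ['scene','top','wrist']:
    c=snap(n,n+'0'); print(n,c['fov_y'],-c['R'].T@c['t'])
print(ctrl.get_obs())
E
```

```text
scene 50.111817022246996 [1.20053998 0.61405455 1.00631766]
top 43.87942581454599 [0.25532407 0.00408066 1.73931463]
wrist 65.46626029997746 [0.09829264 0.54560271 0.38454261]
{'time_s': 0.15, 'qpos': array([ 1.20036391e+00,  3.00331795e-01,  1.52143439e+00, -1.83022160e-05,
        1.32072419e+00, -6.65704891e-02]), 'joint_vel': array([-0.00181274, -0.00150747, -0.00147855, -0.00033773,  0.00148246,
        0.00044359]), 'tau': array([-9.23654734e-04, -5.31965125e+01, -3.52813089e+01,  7.08527095e-02,
        2.36318033e-02, -5.19299419e-05]), 'ee_pos': array([0.16447749, 0.52460326, 0.19292481]), 'eef_rot': array([-3.14069574e+00, -4.20282121e-05,  2.83773525e+00]), 'force': array([0.30422788, 0.37725967, 0.44868797]), 'moment': array([-0.0215163 ,  0.01590047, -0.11534001]), 'grip_width': 0.09384053771864095}
```

View pics/scene0.png

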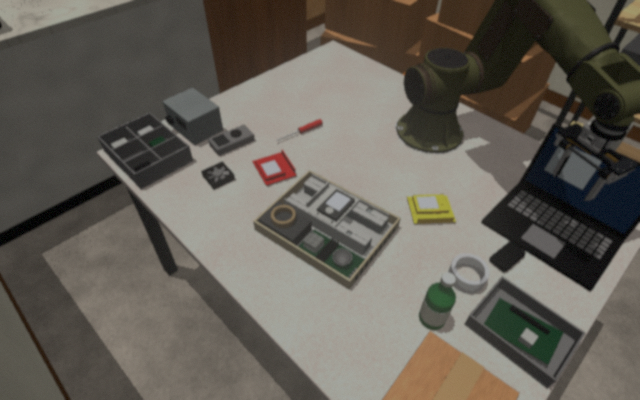

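View pics/top0.png

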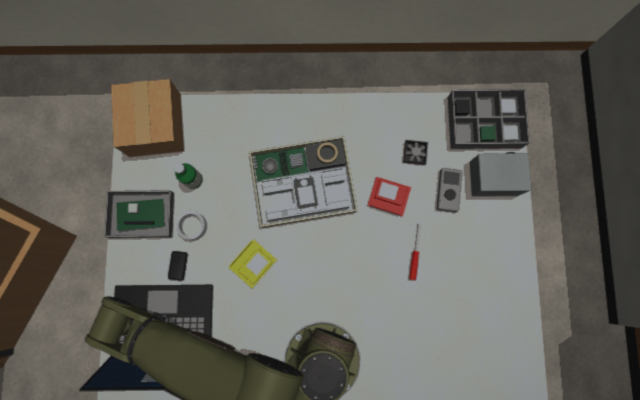

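View pics/wrist0.png

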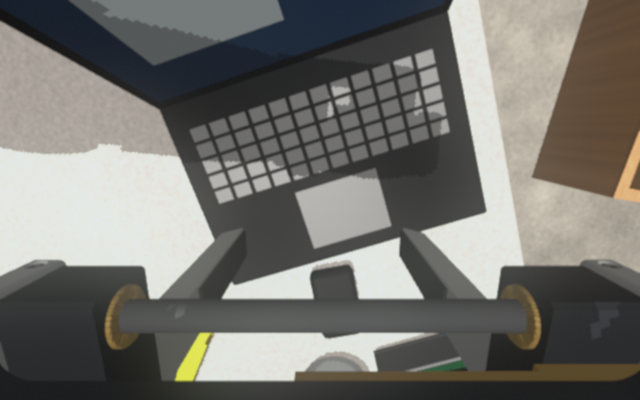

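Run:
```python
from h import *
c=load('top0'); im=c['pixels'][130:232,240:365,::-1]; cv2.imwrite('pics/t1.png',cv2.resize(im,None,fx=6,fy=5.8,interpolation=cv2.INTER_CUBIC))
im=cv2.resize(c['pixels'][130:232,240:365,::-1],None,fx=6,fy=6,interpolation=cv2.INTER_CUBIC)[:600]
cv2.imwrite('pics/t1.png',im)
c=load('scene0'); im=cv2.resize(c['pixels'][165:290,245:405,::-1],None,fx=4.8,fy=4.8,interpolation=cv2.INTER_CUBIC)
cv2.imwrite('pics/s1.png',im)
```

```text
(no output)
```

View pics/t1.png

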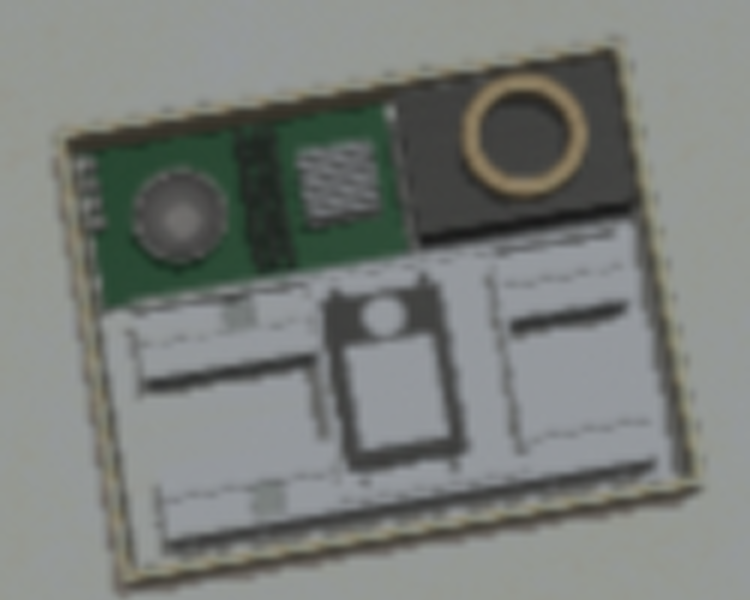

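View pics/s1.png

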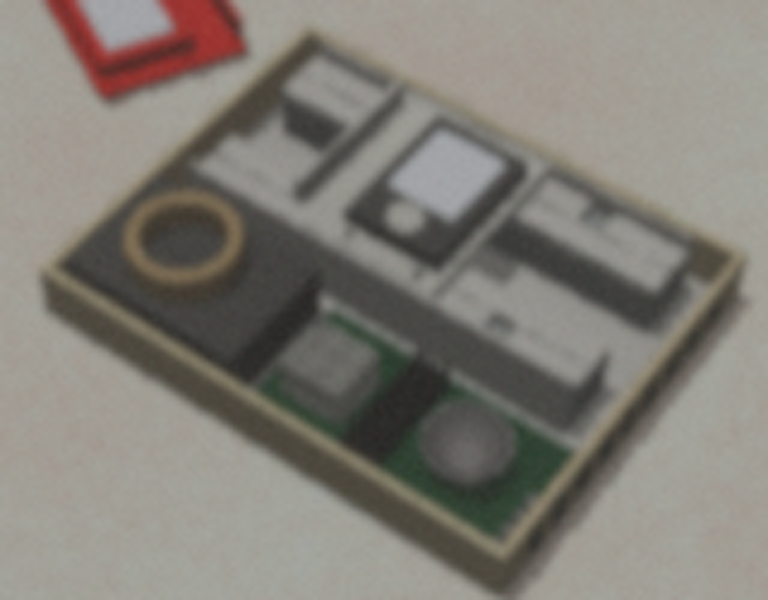

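Run:
```python
from h import *
c=load('top0')
q={'TL':(62,140),'TR':(617,45),'BR':(697,490),'BL':(122,585)}
P={}
for k,(a,b) in q.items():
    P[k]=world(c,240+a/6-.5,130+b/6-.5,.045); print(k,P[k].round(4))
e=P['BL']-P['BR'];e2=P['TL']-P['TR'];print(np.linalg.norm(e),np.linalg.norm(e2),np.degrees(np.arctan2(e[1],e[0])),np.degrees(np.arctan2(e2[1],e2[0])),np.linalg.norm(P['TL']-P['BL']))
for n,(a,b,z) in dict(notchF1=(237,312,.046),notchF2=(267,498,.046),fl1=(487,275,.076),fl2=(520,452,.076),front1=(325,295,.05),front2=(340,470,.05)).items(): print(n,world(c,240+a/6-.5,130+b/6-.5,z).round(4))
# depth map: flange
s=load('scene0')
for n,(a,b,z) in dict(fl1=(400,88,.076),fl2=(303,195,.076),n1=(500,322,.046),n2=(598,215,.046)).items(): print(n,world(s,245+a/4.8-.5,165+b/4.8-.5,z).round(4),world(s,245+a/4.8-.5,165+b/4.8-.5).round(4))
```

```text
TL [0.7092 0.2459 0.045 ]
TR [ 0.7636 -0.0804  0.045 ]
BR [ 0.4981 -0.1216  0.045 ]
BL [0.4468 0.2081 0.045 ]
0.33359001560667406 0.3308737120971893 98.8502470680632 99.46758584085272 0.26508317528948305
notchF1 [0.605  0.1429 0.046 ]
notchF2 [0.4959 0.1253 0.046 ]
fl1 [ 0.6189 -0.0022  0.076 ]
fl2 [ 0.5164 -0.0197  0.076 ]
front1 [0.6137 0.0917 0.05  ]
front2 [0.5111 0.0832 0.05  ]
fl1 [ 0.5276 -0.02    0.076 ] [ 0.5242 -0.0232  0.0713]
fl2 [0.6351 0.0036 0.076 ] [ 0.6269 -0.0052  0.0626]
n1 [0.6021 0.1386 0.046 ] [0.6003 0.1372 0.0431]
n2 [0.4961 0.1235 0.046 ] [0.4912 0.1201 0.0394]
```

```bash
cat >> h.py <<'E'
from scipy.spatial.transform import Rotation as Ro
def go(p,yaw,tilt=None):
    o=ctrl.get_obs(); R0=Ro.from_euler('xyz',o['eef_rot']); R1=Ro.from_euler('xyz',[np.pi,0,np.radians(yaw)])
    rv=np.degrees((R0.inv()*R1).as_rotvec()); d=R0.inv().apply(np.array(p)-o['ee_pos'])
    print('turn',rv.round(2),'shift',d.round(4),'t',o['time_s'],'at',o['ee_pos'].round(4),'yaw',np.degrees(o['eef_rot']).round(2),'f',o['force'].round(2))
E
python3 - <<'E'
from h import *
go([.57,-.04,.2],99.1)
E
```

```text
turn [-5.000e-02  3.000e-02  6.349e+01] shift [-0.5559 -0.4174 -0.0067] t 0.15 at [0.1645 0.5246 0.1929] yaw [-179.95   -0.    162.59] f [0.3  0.38 0.45]
```

Request:
{"op": "send_rows", "data": {
  "series": [
    [0,0,20,-0.07,-0.052,-0.007,-1],
    [0,0,30,-0.14,-0.104,-0.007,-1],
    [0,0,40,-0.21,-0.157,-0.007,-1],
    [0,0,45,-0.28,-0.21,-0.007,-1],
    [0,0,50,-0.35,-0.262,-0.007,-1],
    [0,0,55,-0.42,-0.315,-0.007,-1],
    [0,0,63.5,-0.49,-0.367,-0.007,-1],
    [0,0,63.5,-0.556,-0.417,-0.007,-1]
  ],
  "force": 20
}}

```text
time_s: 0.95
ee_pos: [0.3989, 0.1985, 0.2]
eef_rot: [3.141, -0.0, 1.724]
force: [-0.2, 0.9, -0.1]
grip_width: 0.0337
```

Run:
```python
from h import *
go([.57,-.04,.2],99.1)
```

```text
turn [ 0.01 -0.   -0.33] shift [-0.2618  0.1327  0.    ] t 0.95 at [0.3989 0.1985 0.2   ] yaw [179.99  -0.    98.77] f [-0.2   0.85 -0.08]
```

Request:
{"op": "send_rows", "data": {
  "series": [
    [0,0,0,-0.262,0.133,0,-1],
    [0,0,0,-0.262,0.133,0,-1],
    [0,0,0,-0.262,0.133,0,-1],
    [0,0,0,-0.262,0.133,0,-1],
    [0,0,0,-0.262,0.133,0,-1],
    [0,0,0,-0.262,0.133,0,-1],
    [0,0,0,-0.262,0.133,0,-1],
    [0,0,0,-0.262,0.133,0,-1]
  ]
}}

```text
time_s: 1.75
ee_pos: [0.5708, -0.0378, 0.1992]
eef_rot: [-3.14, -0.0, 1.728]
force: [-0.1, -0.3, 0.6]
grip_width: 0.0005
```

Run:
```python
from h import *
c=snap('wrist','w1');go([.57,-.04,.2],99.1);print(ctrl.get_obs()['grip_width'])
```

```text
turn [-0.05 -0.02 -0.02] shift [-0.0029 -0.001  -0.0005] t 1.8 at [ 0.5705 -0.037   0.1995] yaw [-1.7995e+02 -2.0000e-02  9.9080e+01] f [-0.44  0.    0.42]
0.0005810911002895869
```

View pics/w1.png

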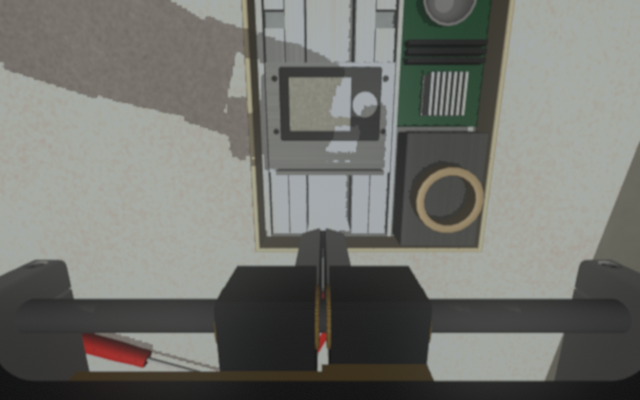

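Run:
```python
from h import *
c=load('w1'); im=cv2.resize(c['pixels'][0:200,240:400,::-1],None,fx=3,fy=3,interpolation=cv2.INTER_CUBIC)
cv2.imwrite('pics/w1c.png',im)
```

```text
(no output)
```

View pics/w1c.png

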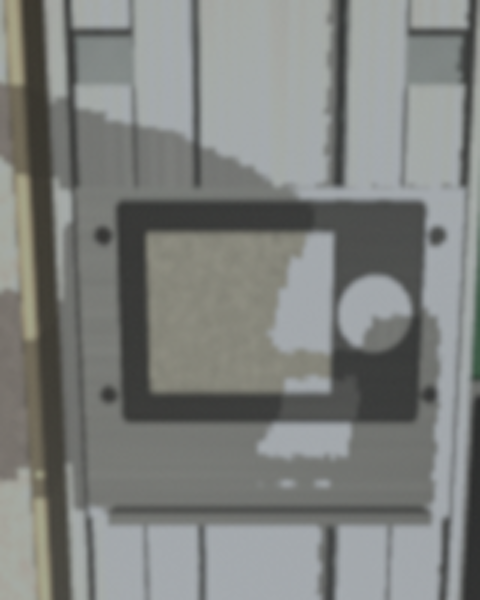

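Run:
```python
from h import *
c=load('w1')
th=np.radians(99.1); X=np.array([np.cos(th),np.sin(th)]);Y=np.array([-X[1],X[0]])
def w(a,b,z): return world(c,240+a/3-1/3,b/3-1/3,z)
nl=[w(75,34,.046),w(131,34,.046),w(132,85,.046),w(75,85,.046)]
nr=[w(410,32,.046),w(464,32,.046),w(408,83,.046),w(464,83,.046)]
L=np.mean(nl,0);R=np.mean(nr,0)
print(L,R,np.linalg.norm(L-R), np.degrees(np.arctan2(*(L-R)[1::-1]))-0)
N=(L+R)/2; S=N[:2]-.04*X; print('notch',N,'seat',S)
d=lambda p:( (np.array(p)[:2]-S)@X,(np.array(p)[:2]-S)@Y)
for n,a,b,z in [('nFl',100,34,.046),('nBl',100,85,.046),('nFr',437,32,.046),('nBr',437,83,.046),('plF_l',90,187,.056),('plF_r',450,187,.056),('flL',110,524,.076),('flR',430,522,.076),('plL',75,505,.056),('fltopF_L',110,508,.076)]:
    p=w(a,b,z); print(n,p.round(4),np.round(d(p),4))
# depth-based
for a,b in [(100,519),(200,519),(300,519),(400,519),(250,515),(250,522),(250,480),(170,350),(100,100)]:
    p=world(c,240+a/3-.33,b/3-.33); print(a,b,p.round(4),np.round(d(p),4))
# top view cross check of notch
```

```text
[0.4968781  0.12462974 0.046     ] [0.60607634 0.14250992 0.046     ] 0.11065240313366421 -170.70087947220853
notch [0.55147722 0.13356983 0.046     ] seat [0.55780354 0.09407328]
nFl [0.4949 0.132  0.046 ] [0.0474 0.0561]
nBl [0.4967 0.1169 0.046 ] [0.0322 0.0567]
nFr [0.6047 0.15   0.046 ] [ 0.0478 -0.0551]
nBr [0.6078 0.1351 0.046 ] [ 0.0326 -0.0558]
plF_l [0.4989 0.0834 0.056 ] [-0.0012  0.0598]
plF_r [0.6171 0.1021 0.056 ] [-0.0014 -0.0598]
flL [ 0.5216 -0.0241  0.076 ] [-0.111   0.0544]
flR [ 0.6289 -0.0064  0.076 ] [-0.1105 -0.0543]
plL [ 0.5059 -0.0227  0.056 ] [-0.1071  0.0698]
fltopF_L [ 0.5209 -0.0187  0.076 ] [-0.1055  0.0542]
100 519 [ 0.5142 -0.0279  0.0473] [-0.1135  0.0624]
200 519 [ 0.5516 -0.0176  0.0761] [-0.1093  0.0238]
300 519 [ 0.585  -0.0122  0.0772] [-0.1092 -0.0101]
400 519 [ 0.6186 -0.007   0.0759] [-0.1095 -0.0441]
250 515 [ 0.5681 -0.0136  0.076 ] [-0.108   0.0068]
250 522 [ 0.5685 -0.0161  0.0754] [-0.1105  0.0068]
250 480 [ 0.5666 -0.0039  0.0574] [-0.0981  0.0068]
170 350 [0.5334 0.0357 0.0695] [-0.0538  0.0333]
100 100 [0.4974 0.1122 0.0467] [0.0275 0.0568]
```

```bash
cat >> h.py <<'E'
th=np.radians(99.3); X=np.array([np.cos(th),np.sin(th)]);Y=np.array([-X[1],X[0]])
S=np.array([.55148,.13357])-.04*X
def case(p): d=np.array(p)[:2]-S; return np.round([d@X,d@Y],4)
def W(x,y,z): return np.r_[S+x*X+y*Y,z]
E
python3 - <<'E'
from h import *
print(W(-.13,0,.1),case(ctrl.get_obs()['ee_pos']))
go(W(-.13,0,.12),99.3)
E
```

```text
[ 0.57895265 -0.03419547  0.1       ] [-0.1314  0.0088]
turn [-0.05 -0.02 -0.22] shift [0.0014 0.0088 0.0795] t 1.8 at [ 0.5705 -0.037   0.1995] yaw [-1.7995e+02 -2.0000e-02  9.9080e+01] f [-0.44  0.    0.42]
```

Request:
{"op": "send_rows", "data": {
  "series": [
    [0,0,-0.2,0.002,0.009,0.04,-1],
    [0,0,-0.2,0.002,0.009,0.08,-1],
    [0,0,-0.2,0.002,0.009,0.08,-1],
    [0,0,-0.2,0.002,0.009,0.08,-1],
    [0,0,-0.2,0.002,0.009,0.08,-1]
  ]
}}

```text
time_s: 2.3
ee_pos: [0.5804, -0.0336, 0.1226]
eef_rot: [3.138, 0.001, 1.734]
force: [-0.1, -0.1, -0.4]
grip_width: 0.0007
```

Run:
```python
from h import *
c=snap('wrist','w2')
print(case(ctrl.get_obs()['ee_pos']))
go(W(-.129,0,.073),99.3)
im=cv2.resize(c['pixels'][80:280,220:420,::-1],None,fx=3,fy=3,interpolation=cv2.INTER_CUBIC)
cv2.imwrite('pics/w2c.png',im)
```

```text
[-0.1298 -0.0015]
turn [0.2  0.06 0.02] shift [ 0.0008 -0.0017  0.0495] t 2.35 at [ 0.5804 -0.0337  0.1225] yaw [1.798e+02 6.000e-02 9.932e+01] f [-0.38  0.65 -1.03]
```

View pics/w2c.png

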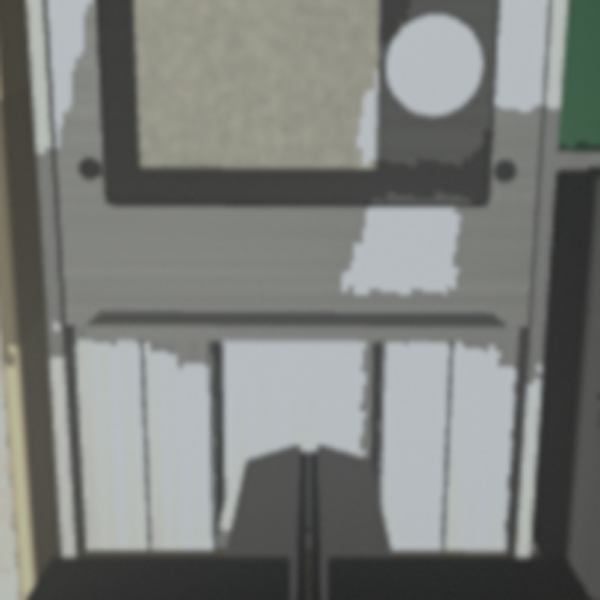

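Run:
```python
from h import *
c=load('w2')
w=lambda a,b,z=None: world(c,220+a/3-.33,80+b/3-.33,z)
for a,b,z in [(300,446,.1035),(320,446,.1035),(250,460,.1035),(90,341,.076),(505,341,.076),(90,325,.076),(505,325,.076),(300,460,None),(280,470,None),(340,500,None),(300,335,None)]:
    p=w(a,b,z);print(a,b,p.round(4),case(p))
```

```text
300 446 [ 0.5794 -0.0353  0.1035] [-0.1312 -0.0002]
320 446 [ 0.5841 -0.0346  0.1035] [-0.1312 -0.005 ]
250 460 [ 0.5682 -0.0407  0.1035] [-0.1347  0.0117]
90 341 [ 0.5221 -0.0249  0.076 ] [-0.1116  0.0546]
505 341 [ 0.629  -0.0075  0.076 ] [-0.1117 -0.0537]
90 325 [ 0.5216 -0.0207  0.076 ] [-0.1074  0.0544]
505 325 [ 0.6281 -0.0033  0.076 ] [-0.1075 -0.0535]
300 460 [ 0.578  -0.0259  0.1402] [-0.1217 -0.0004]
280 470 [ 0.5741 -0.0247  0.1507] [-0.1199  0.0033]
340 500 [ 0.5847 -0.0235  0.1643] [-0.1203 -0.0074]
300 335 [ 0.5759 -0.0147  0.0753] [-1.102e-01 -1.000e-04]
```

Request:
{"op": "send_rows", "data": {
  "series": [
    [0,0,0,0,-0.0015,0.02,-1],
    [0,0,0,0,-0.0015,0.035,-1],
    [0,0,0,0,-0.0015,0.045,-1],
    [0,0,0,0,-0.0015,0.049,-1],
    [0,0,0,0,-0.0015,0.049,-1],
    [0,0,0,0,-0.0015,0.049,-1]
  ]
}}

```text
time_s: 2.95
ee_pos: [0.5784, -0.0342, 0.0715]
eef_rot: [3.141, 0.0, 1.733]
force: [-0.3, -0.1, 0.8]
grip_width: 0.0006
```

Run:
```python
from h import *
o=ctrl.get_obs();print(case(o['ee_pos']),o['ee_pos'],o['force'],o['eef_rot'])
```

```text
[-0.1299  0.0006] [ 0.57835822 -0.03422229  0.07148677] [-0.34686968 -0.0639623   0.75298816] [3.14085831e+00 2.19342242e-04 1.73298336e+00]
```

Request:
{"op": "send_rows", "data": {
  "series": [
    [0,0,0,0.003,0,0,-1],
    [0,0,0,0.006,0,0,-1],
    [0,0,0,0.009,0,0,-1],
    [0,0,0,0.011,0,0,-1],
    [0,0,0,0.013,0,0,-1],
    [0,0,0,0.015,0,0,-1],
    [0,0,0,0.018,0,0,-1],
    [0,0,0,0.021,0,0,-1]
  ]
}}

```text
time_s: 3.75
ee_pos: [0.5746, -0.0132, 0.0709]
eef_rot: [-3.142, -0.0, 1.733]
force: [0.1, -0.5, 0.0]
grip_width: 0.0005
```

Run:
```python
from h import *
o=ctrl.get_obs();print(case(o['ee_pos']),o['ee_pos'],o['force'],o['eef_rot'])
c=snap('wrist','w3')
im=cv2.resize(c['pixels'][0:200,220:420,::-1],None,fx=3,fy=3,interpolation=cv2.INTER_CUBIC)
cv2.imwrite('pics/w3c.png',im)
```

```text
[-0.1086  0.0009] [ 0.57457428 -0.01323013  0.07089401] [ 0.07222143 -0.54396805  0.01488632] [-3.14156056e+00 -5.20008684e-06  1.73290678e+00]
```

View pics/w3c.png

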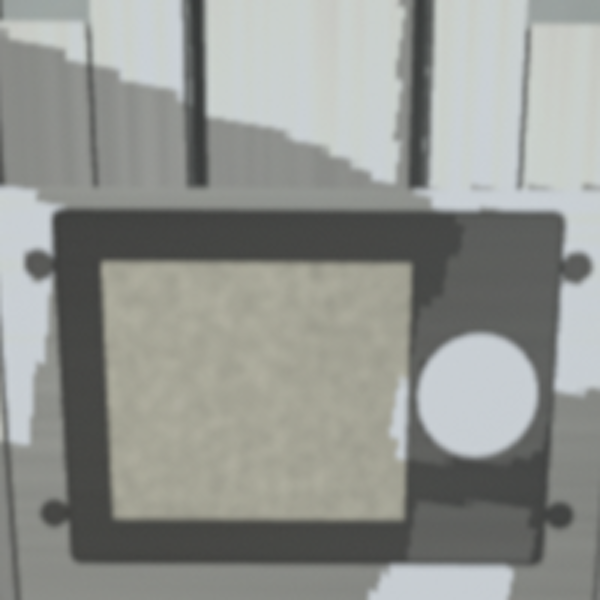

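Run:
```python
from h import *
c=load('w3')
w=lambda a,b,z=None: world(c,220+a/3-.33,b/3-.33,z)
for a,b,z in [(100,187,.056),(450,187,.056),(60,23,.046),(560,23,.046)]:
    p=w(a,b,z);print(p.round(4),case(p))
c=load('w1')
p=world(c,240+200/3,187/3-.33,.056);print(case(p))
```

```text
[0.5158 0.0861 0.056 ] [-0.0011  0.0429]
[0.5866 0.0976 0.056 ] [-0.0011 -0.0288]
[0.5019 0.1175 0.046 ] [0.0321 0.0515]
[0.6039 0.1341 0.046 ] [ 0.0321 -0.0518]
[-0.0012  0.0231]
```

Run:
```python
from h import *
c=load('w3')
im=cv2.resize(c['pixels'][160:360,220:420,::-1],None,fx=3,fy=3,interpolation=cv2.INTER_CUBIC)
cv2.imwrite('pics/w3d.png',im)
w=lambda a,b,z=None: world(c,220+a/3-.33,160+b/3-.33,z)
for b in range(100,420,20): print(b,[ (w(a,b)[2].round(3),case(w(a,b))[0]) for a in (270,290,330)])
```

```text
100 [(np.float64(0.057), np.float64(-0.0834)), (np.float64(0.056), np.float64(-0.0834)), (np.float64(0.055), np.float64(-0.0838))]
120 [(np.float64(0.057), np.float64(-0.0879)), (np.float64(0.056), np.float64(-0.0881)), (np.float64(0.056), np.float64(-0.0883))]
140 [(np.float64(0.056), np.float64(-0.0929)), (np.float64(0.057), np.float64(-0.0927)), (np.float64(0.056), np.float64(-0.0929))]
160 [(np.float64(0.056), np.float64(-0.0977)), (np.float64(0.057), np.float64(-0.0973)), (np.float64(0.055), np.float64(-0.0978))]
180 [(np.float64(0.056), np.float64(-0.1024)), (np.float64(0.056), np.float64(-0.1024)), (np.float64(0.058), np.float64(-0.102))]
200 [(np.float64(0.056), np.float64(-0.1072)), (np.float64(0.057), np.float64(-0.107)), (np.float64(0.056), np.float64(-0.1073))]
220 [(np.float64(0.093), np.float64(-0.0989)), (np.float64(0.094), np.float64(-0.0988)), (np.float64(0.093), np.float64(-0.0992))]
240 [(np.float64(0.104), np.float64(-0.099)), (np.float64(0.105), np.float64(-0.0987)), (np.float64(0.105), np.float64(-0.0984))]
260 [(np.float64(0.112), np.float64(-0.0996)), (np.floa
[... 289 characters left out ...]
6)), (np.float64(0.131), np.float64(-0.0986))]
320 [(np.float64(0.186), np.float64(-0.0754)), (np.float64(0.187), np.float64(-0.075)), (np.float64(0.186), np.float64(-0.0754))]
340 [(np.float64(0.191), np.float64(-0.0749)), (np.float64(0.187), np.float64(-0.0768)), (np.float64(0.191), np.float64(-0.0747))]
360 [(np.float64(0.195), np.float64(-0.0748)), (np.float64(0.187), np.float64(-0.0791)), (np.float64(0.194), np.float64(-0.0752))]
380 [(np.float64(0.197), np.float64(-0.0752)), (np.float64(0.195), np.float64(-0.0765)), (np.float64(0.197), np.float64(-0.0751))]
400 [(np.float64(0.199), np.float64(-0.0757)), (np.float64(0.197), np.float64(-0.0773)), (np.float64(0.198), np.float64(-0.0763))]
```

View pics/w3d.png

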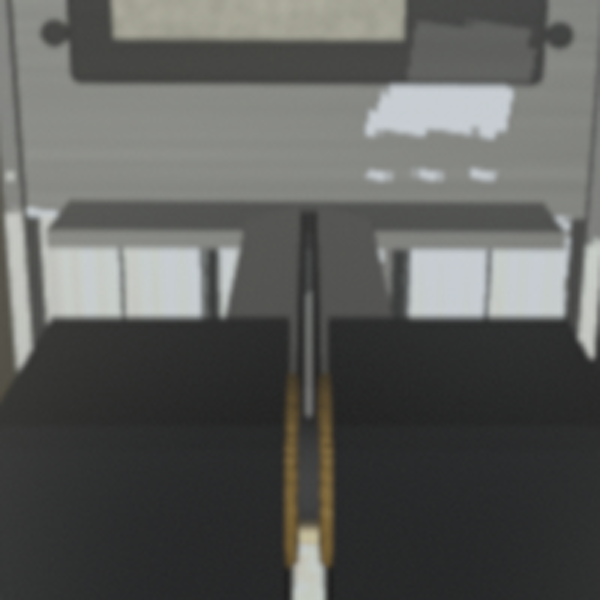

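Run:
```python
from h import *
c=load('w3')
tcp=np.array([.57457,-.01323,.0709])
for dx in (-8,0,8,10):
  for dz in (19,0,-20): 
    X3=tcp+np.r_[X*dx/1000,-dz/1000]; print(dx,dz,proj(c,X3), ((proj(c,X3)-[220,160])*3).round())
R=c['R'];print(R.round(3), case(-R.T@c['t']),(-R.T@c['t']))
for b in range(204,226,2): print(b,[ (world(c,220+a/3-.33,160+b/3-.33).round(4)[2],case(world(c,220+a/3-.33,160+b/3-.33))[0]) for a in (200,270,290)])
```

```text
-8 19 [321.55566738 236.89168067] [305. 231.]
-8 0 [321.50820998 246.94292155] [305. 261.]
-8 -20 [321.44805725 259.68297346] [304. 299.]
0 19 [321.54182651 226.27576839] [305. 199.]
0 0 [321.49265887 235.45799501] [304. 226.]
0 -20 [321.43022702 247.11735799] [304. 261.]
8 19 [321.52774165 215.47271077] [305. 166.]
8 0 [321.47680845 223.75202557] [304. 191.]
8 -20 [321.41201693 234.28404381] [304. 223.]
10 19 [321.52418155 212.7421237 ] [305. 158.]
10 0 [321.47279807 220.79024564] [304. 182.]
10 -20 [321.40740363 231.03288217] [304. 213.]
[[ 0.987  0.161  0.001]
 [ 0.156 -0.958  0.242]
 [ 0.04  -0.238 -0.97 ]] [-0.0389  0.0005] [0.56373779 0.05565367 0.26259012]
204 [(np.float64(0.059), np.float64(-0.1073)), (np.float64(0.0595), np.float64(-0.1071)), (np.float64(0.0592), np.float64(-0.1072))]
206 [(np.float64(0.0591), np.float64(-0.1077)), (np.float64(0.0596), np.float64(-0.1075)), (np.float64(0.0593), np.float64(-0.1076))]
208 [(np.float64(0.0617), np.float64(-0.1073)), (np.float64(0.0604), np.float64(-0.1078)), (np.float64(0.0846), np.float64(-0.0995))]
210 [(np.float64(0.0651), n
[... 336 characters left out ...]
at64(0.089), np.float64(-0.0992))]
216 [(np.float64(0.0673), np.float64(-0.1073)), (np.float64(0.0908), np.float64(-0.099)), (np.float64(0.0907), np.float64(-0.099))]
218 [(np.float64(0.0674), np.float64(-0.1077)), (np.float64(0.0909), np.float64(-0.0994)), (np.float64(0.0908), np.float64(-0.0994))]
220 [(np.float64(0.0698), np.float64(-0.1073)), (np.float64(0.0935), np.float64(-0.0989)), (np.float64(0.0937), np.float64(-0.0988))]
222 [(np.float64(0.0717), np.float64(-0.1071)), (np.float64(0.094), np.float64(-0.0991)), (np.float64(0.0953), np.float64(-0.0987))]
224 [(np.float64(0.0718), np.float64(-0.1075)), (np.float64(0.0941), np.float64(-0.0995)), (np.float64(0.0954), np.float64(-0.099))]
```

Run:
```python
from h import *
c=snap('scene','s3')
tcp=np.array([.57457,-.01323,.0709])
print(proj(c,tcp),proj(c,tcp-[0,0,.019]),proj(c,tcp+[0,0,.02]))
u,v=proj(c,tcp).astype(int);print(u,v)
im=cv2.resize(c['pixels'][v-60:v+40,u-60:u+60,::-1],None,fx=6,fy=6,interpolation=cv2.INTER_CUBIC)
cv2.imwrite('pics/s3c.png',im)
```

```text
[318.39995702 192.8534146 ] [318.34369194 197.14553352] [318.4605024  188.23477739]
318 192
```

View pics/s3c.png

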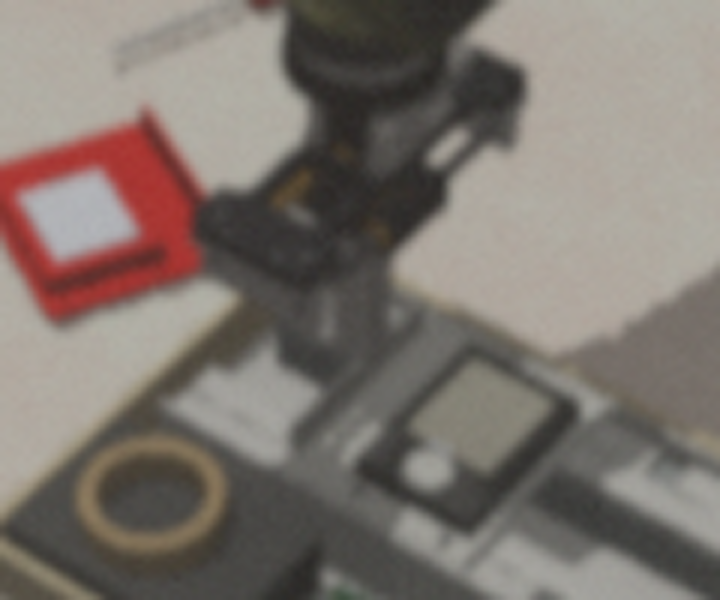

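Request:
{"op": "send_rows", "data": {
  "series": [
    [0,0,0,0.002,0,0,-1],
    [0,0,0,0.004,0,0,-1],
    [0,0,0,0.006,0,0,-1],
    [0,0,0,0.008,0,0,-1]
  ]
}}

```text
time_s: 4.25
ee_pos: [0.5733, -0.0054, 0.0709]
eef_rot: [-3.142, 0.0, 1.733]
force: [0.4, -0.2, 0.2]
grip_width: 0.0005
```

Run:
```python
from h import *
o=ctrl.get_obs();print(case(o['ee_pos']),o['ee_pos'],o['force'],o['moment'])
c=snap('wrist','w4')
im=cv2.resize(c['pixels'][0:260,200:440,::-1],None,fx=2.3,fy=2.3,interpolation=cv2.INTER_CUBIC)
cv2.imwrite('pics/w4c.png',im)
```

```text
[-0.1007  0.0009] [ 0.57330506 -0.00541723  0.0709202 ] [ 0.42087611 -0.15838503  0.22352369] [-0.03940491  0.0413769   0.03948226]
```

View pics/w4c.png

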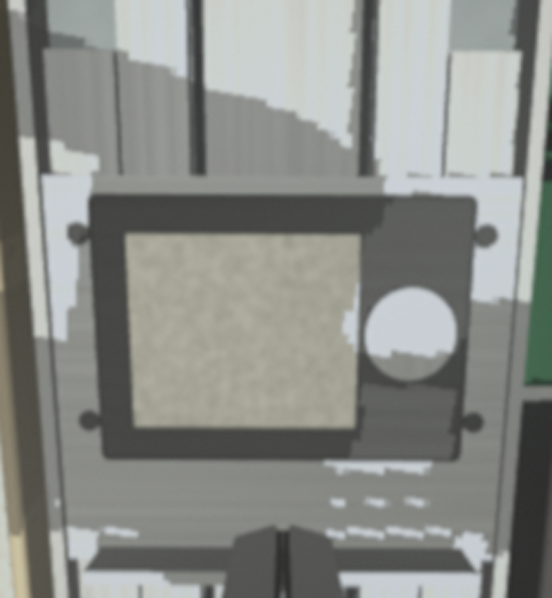

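Run:
```python
from h import *
c=load('w4')
w=lambda a,b,z=None: world(c,200+a/2.3-.3,b/2.3-.3,z)
for a,b,z in [(100,176,.056),(450,176,.056),(80,50,.046),(480,50,.046),(100,547,None),(150,575,.076),(420,575,.076)]:
    p=w(a,b,z);print(a,b,p.round(4),case(p))
for b in range(520,596,6): print(b,[ (w(a,b).round(4)[2],case(w(a,b))[0]) for a in (180,260,300)])
```

```text
100 176 [0.5093 0.0848 0.056 ] [-0.0014  0.0495]
450 176 [0.6026 0.1    0.056 ] [-0.0014 -0.0451]
80 50 [0.4982 0.1169 0.046 ] [0.0322 0.0553]
480 50 [0.6057 0.1345 0.046 ] [ 0.0322 -0.0536]
100 547 [ 0.5203 -0.0206  0.0573] [-0.1071  0.0557]
150 575 [ 0.5387 -0.019   0.076 ] [-0.1085  0.0373]
420 575 [ 0.6131 -0.0068  0.076 ] [-0.1085 -0.0381]
520 [(np.float64(0.0572), np.float64(-0.0985)), (np.float64(0.0568), np.float64(-0.0987)), (np.float64(0.0561), np.float64(-0.0989))]
526 [(np.float64(0.0561), np.float64(-0.1008)), (np.float64(0.0562), np.float64(-0.1008)), (np.float64(0.0555), np.float64(-0.1011))]
532 [(np.float64(0.0568), np.float64(-0.1025)), (np.float64(0.0898), np.float64(-0.091)), (np.float64(0.0891), np.float64(-0.0913))]
538 [(np.float64(0.0565), np.float64(-0.1045)), (np.float64(0.0946), np.float64(-0.0909)), (np.float64(0.0942), np.float64(-0.0911))]
544 [(np.float64(0.056), np.float64(-0.1066)), (np.float64(0.0975), np.float64(-0.0914)), (np.float64(0.0983), np.float64(-0.0912))]
550 [(np.float64(0.0591), np.float64(-0.1074)), (np.float64(0.1039), np.float64(-0.09
[... 284 characters left out ...]
4(0.1095), np.float64(-0.0914))]
568 [(np.float64(0.0743), np.float64(-0.1071)), (np.float64(0.1137), np.float64(-0.0912)), (np.float64(0.1147), np.float64(-0.0907))]
574 [(np.float64(0.0769), np.float64(-0.1078)), (np.float64(0.1165), np.float64(-0.0914)), (np.float64(0.1165), np.float64(-0.0914))]
580 [(np.float64(0.0769), np.float64(-0.1096)), (np.float64(0.1214), np.float64(-0.0908)), (np.float64(0.121), np.float64(-0.0909))]
586 [(np.float64(0.0462), np.float64(-0.1247)), (np.float64(0.123), np.float64(-0.0914)), (np.float64(0.1227), np.float64(-0.0916))]
592 [(np.float64(0.0468), np.float64(-0.1265)), (np.float64(0.1257), np.float64(-0.0916)), (np.float64(0.1279), np.float64(-0.0906))]
```

Run:
```python
from h import *
print(ctrl.finger_overhang,[a for a in dir(ctrl) if a[0]!='_'])
for f in ['wrist0','w1','w2','w4']:
    c=load(f); print(f,(-c['R'].T@c['t']).round(4))
s=load('s3')
f=cv2.resize(s['pixels'][165:215,285:345,::-1],None,fx=12,fy=12,interpolation=cv2.INTER_CUBIC); cv2.imwrite('pics/s3d.png',f)
for v in range(170,204,2): print(v,[ (world(s,u,v)[2].round(3),*case(world(s,u,v)).round(3)) for u in (308,311,315,318)])
```

```text
0.019 ['MotionError', 'camera', 'finger_overhang', 'get_obs', 'hand_in']
wrist0 [0.0983 0.5456 0.3845]
w1 [0.5605 0.0311 0.3909]
w2 [0.5688 0.0354 0.3142]
w4 [0.5625 0.0635 0.2626]
170 [(np.float64(0.223), np.float64(-0.096), np.float64(-0.065)), (np.float64(0.222), np.float64(-0.09), np.float64(-0.059)), (np.float64(0.188), np.float64(-0.103), np.float64(-0.024)), (np.float64(0.194), np.float64(-0.092), np.float64(-0.025))]
172 [(np.float64(0.225), np.float64(-0.09), np.float64(-0.073)), (np.float64(0.227), np.float64(-0.082), np.float64(-0.07)), (np.float64(0.176), np.float64(-0.106), np.float64(-0.021)), (np.float64(0.202), np.float64(-0.083), np.float64(-0.037))]
174 [(np.float64(0.222), np.float64(-0.087), np.float64(-0.077)), (np.float64(0.224), np.float64(-0.08), np.float64(-0.074)), (np.float64(0.201), np.float64(-0.086), np.float64(-0.048)), (np.float64(0.196), np.float64(-0.082), np.float64(-0.039))]
176 [(np.float64(0.224), np.float64(-0.082), np.float64(-0.084)), (np.float64(0.223), np.float64(-0.076), np.float64(-0.078)), (np.float64(0.197), np.float64(-0.083), np.float6
[... 2577 characters left out ...]
.16), np.float64(0.016)), (np.float64(0.077), np.float64(-0.11), np.float64(-0.034)), (np.float64(0.059), np.float64(-0.111), np.float64(-0.014)), (np.float64(0.054), np.float64(-0.106), np.float64(-0.004))]
200 [(np.float64(0.08), np.float64(-0.111), np.float64(-0.047)), (np.float64(0.068), np.float64(-0.11), np.float64(-0.034)), (np.float64(0.054), np.float64(-0.109), np.float64(-0.016)), (np.float64(0.057), np.float64(-0.1), np.float64(-0.013))]
202 [(np.float64(0.075), np.float64(-0.109), np.float64(-0.051)), (np.float64(0.063), np.float64(-0.108), np.float64(-0.036)), (np.float64(0.058), np.float64(-0.102), np.float64(-0.026)), (np.float64(0.058), np.float64(-0.094), np.float64(-0.02))]
```

View pics/s3d.png

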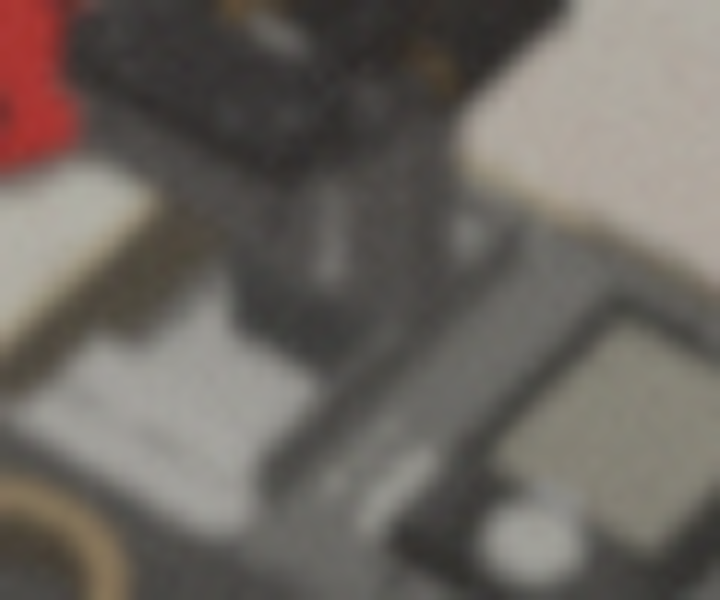

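Request:
{"op": "send_rows", "data": {
  "series": [
    [0,0,0,-0.01,0.001,0,-1],
    [0,0,0,-0.02,0.001,0,-1],
    [0,0,0,-0.029,0.001,0,-1],
    [0,0,0,-0.029,0.001,0,-1],
    [0,0,0,-0.029,0.001,0.01,-1],
    [0,0,0,-0.029,0.001,0.02,-1],
    [0,0,0,-0.029,0.001,0.02,-1]
  ]
}}

```text
time_s: 5.0
ee_pos: [0.5779, -0.0336, 0.0489]
eef_rot: [-3.139, -0.001, 1.733]
force: [-0.7, 0.0, -0.2]
grip_width: 0.0
```

Run:
```python
from h import *
o=ctrl.get_obs();print(case(o['ee_pos']),o['ee_pos'],o['force'],o['moment'])
c=snap('wrist','w5')
im=cv2.resize(c['pixels'][100:300,220:420,::-1],None,fx=3,fy=3,interpolation=cv2.INTER_CUBIC)
cv2.imwrite('pics/w5c.png',im)
w=lambda a,b,z=None: world(c,220+a/3-.33,100+b/3-.33,z)
for b in range(220,400,10): print(b,[ (w(a,b).round(4)[2],*case(w(a,b))) for a in (220,290,330)])
```

```text
[-0.1293  0.0009] [ 0.57794763 -0.03362539  0.04885325] [-0.65057657  0.00776053 -0.19659951] [-0.06338495 -0.00160788  0.0057035 ]
220 [(np.float64(0.0562), np.float64(-0.0872), np.float64(0.0178)), (np.float64(0.0571), np.float64(-0.0871), np.float64(0.0039)), (np.float64(0.0568), np.float64(-0.0871), np.float64(-0.004))]
230 [(np.float64(0.0563), np.float64(-0.0892), np.float64(0.0179)), (np.float64(0.0565), np.float64(-0.0892), np.float64(0.0039)), (np.float64(0.0567), np.float64(-0.0891), np.float64(-0.004))]
240 [(np.float64(0.057), np.float64(-0.0911), np.float64(0.0179)), (np.float64(0.0567), np.float64(-0.0911), np.float64(0.0039)), (np.float64(0.0564), np.float64(-0.0912), np.float64(-0.0041))]
250 [(np.float64(0.0569), np.float64(-0.0931), np.float64(0.0179)), (np.float64(0.0561), np.float64(-0.0933), np.float64(0.004)), (np.float64(0.0566), np.float64(-0.0932), np.float64(-0.0041))]
260 [(np.float64(0.0574), np.float64(-0.0951), np.float64(0.0179)), (np.float64(0.0568), np.float64(-0.0952), np.float64(0.0039)), (np.float64(0.0564), np.float64(-0.0953), np.float64(-0.0041)
[... 1825 characters left out ...]
t64(0.076), np.float64(-0.1102), np.float64(0.0036)), (np.float64(0.0751), np.float64(-0.1105), np.float64(-0.0038))]
370 [(np.float64(0.0041), np.float64(-0.135), np.float64(0.0238)), (np.float64(0.0044), np.float64(-0.1349), np.float64(0.0052)), (np.float64(0.0046), np.float64(-0.1349), np.float64(-0.0054))]
380 [(np.float64(0.0041), np.float64(-0.1378), np.float64(0.0239)), (np.float64(0.0051), np.float64(-0.1375), np.float64(0.0052)), (np.float64(0.0046), np.float64(-0.1376), np.float64(-0.0054))]
390 [(np.float64(0.0044), np.float64(-0.1405), np.float64(0.0239)), (np.float64(0.0653), np.float64(-0.1197), np.float64(0.0039)), (np.float64(0.0653), np.float64(-0.1197), np.float64(-0.004))]
```

View pics/w5c.png

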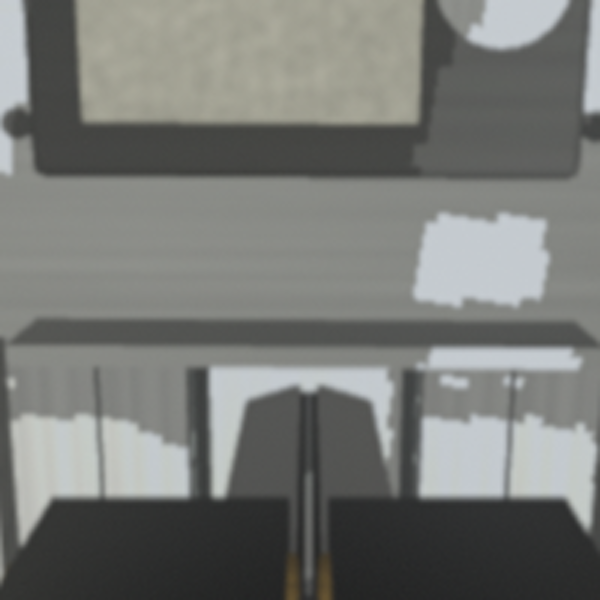

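Request:
{"op": "send_rows", "data": {
  "series": [
    [0,0,0,0,0,0.006,-1],
    [0,0,0,0,0,0.012,-1],
    [0,0,0,0.003,0,0.012,-1],
    [0,0,0,0.006,0,0.012,-1],
    [0,0,0,0.008,0,0.012,-1],
    [0,0,0,0.01,0,0.012,-1],
    [0,0,0,0.012,0,0.012,-1],
    [0,0,0,0.014,0,0.012,-1]
  ]
}}

```text
time_s: 5.85
ee_pos: [0.5769, -0.0203, 0.0392]
eef_rot: [3.141, 0.0, 1.733]
force: [0.7, -4.6, 0.9]
grip_width: 0.0006
```

```bash
cat > look.py <<'E'
from h import *
import sys
n=sys.argv[1]
o=ctrl.get_obs();print(o['time_s'],case(o['ee_pos']),o['ee_pos'],o['force'].round(2),o['moment'].round(2))
c=snap('wrist',n)
im=cv2.resize(c['pixels'][0:260,180:460,::-1],None,fx=2.3,fy=2.3,interpolation=cv2.INTER_CUBIC)
cv2.imwrite('pics/'+n+'c.png',im)
E
python3 look.py w6
```

```text
5.85 [-0.1159 -0.0002] [ 0.57690244 -0.02029175  0.03915301] [ 0.75 -4.56  0.88] [-0.69 -0.01 -0.02]
```

View pics/w6c.png

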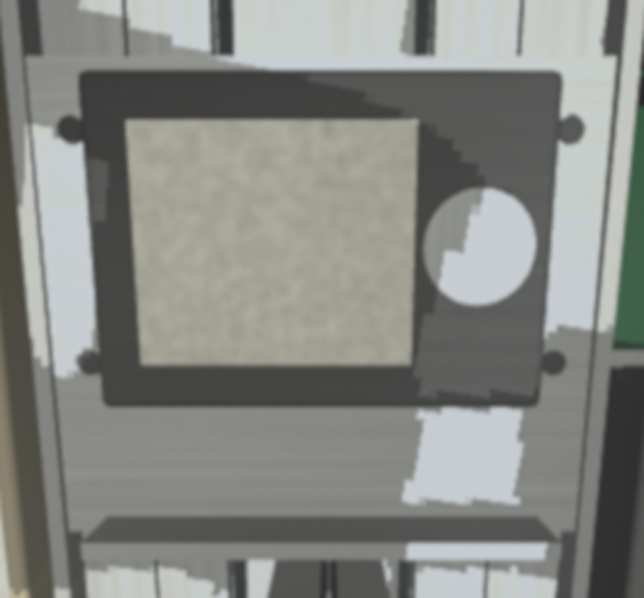

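Request:
{"op": "send_rows", "data": {
  "series": [
    [0,0,0,0.003,0,0,-1],
    [0,0,0,0.006,0,0,-1],
    [0,0,0,0.009,0,0,-1],
    [0,0,0,0.012,0,0,-1],
    [0,0,0,0.015,0,0,-1],
    [0,0,0,0.018,0,0,-1],
    [0,0,0,0.021,0,0,-1],
    [0,0,0,0.024,0,0,-1]
  ]
}}

```text
time_s: 6.7
ee_pos: [0.573, 0.0037, 0.0392]
eef_rot: [3.141, 0.0, 1.733]
force: [-0.1, -3.7, 4.7]
grip_width: 0.0005
```

```bash
python3 look.py w7
```

```text
6.7 [-0.0917 -0.0002] [0.57298818 0.00366387 0.03916372] [-0.14 -3.73  4.67] [-0.89 -0.11 -0.02]
```

View pics/w7c.png

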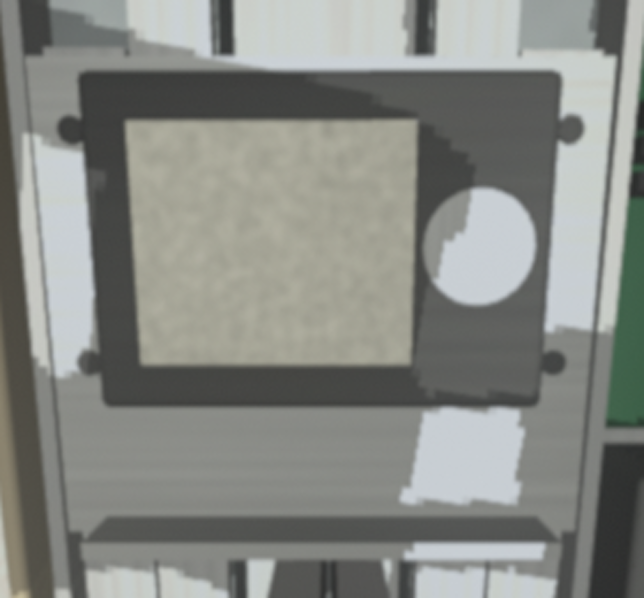

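Request:
{"op": "send_rows", "data": {
  "series": [
    [0,0,0,0.003,0,0,-1],
    [0,0,0,0.006,0,0,-1],
    [0,0,0,0.009,0,0,-1],
    [0,0,0,0.012,0,0,-1]
  ]
}}

```text
time_s: 7.15
ee_pos: [0.571, 0.0154, 0.0391]
eef_rot: [3.141, 0.0, 1.733]
force: [0.1, -5.4, 3.8]
grip_width: 0.0003
```

```bash
python3 look.py w8
```

```text
7.15 [-0.0798 -0.0002] [0.57102151 0.01539171 0.03907841] [ 0.1  -5.4   3.84] [-0.96 -0.14  0.02]
```

View pics/w8c.png

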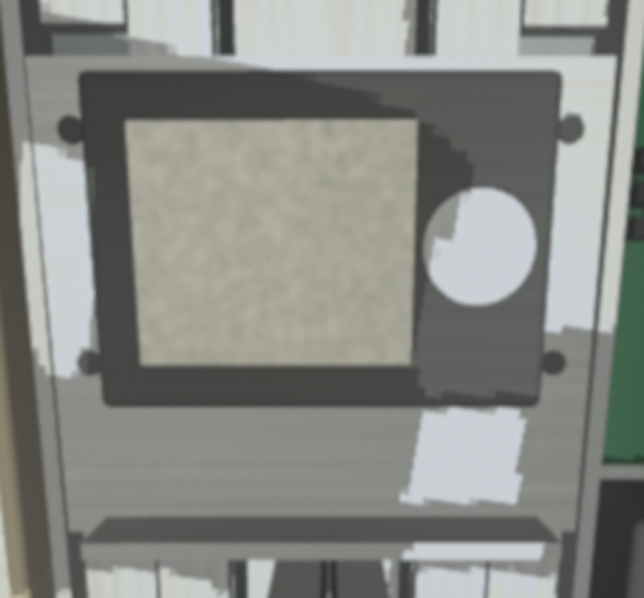

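Request:
{"op": "send_rows", "data": {
  "series": [
    [0,0,0,0.002,0,0,-1],
    [0,0,0,0.004,0,0,-1],
    [0,0,0,0.006,0,0,-1],
    [0,0,0,0.008,0,0,-1],
    [0,0,0,0.0095,0,0,-1],
    [0,0,0,0.011,0,0,-1]
  ]
}}

```text
time_s: 7.8
ee_pos: [0.5692, 0.0262, 0.039]
eef_rot: [3.141, 0.0, 1.733]
force: [0.8, -4.9, 3.3]
grip_width: 0.0004
```

```bash
python3 look.py w9
```

```text
7.8 [-0.0688 -0.0001] [0.56918167 0.02618104 0.03897793] [ 0.82 -4.93  3.29] [-0.88 -0.14  0.01]
```

View pics/w9c.png

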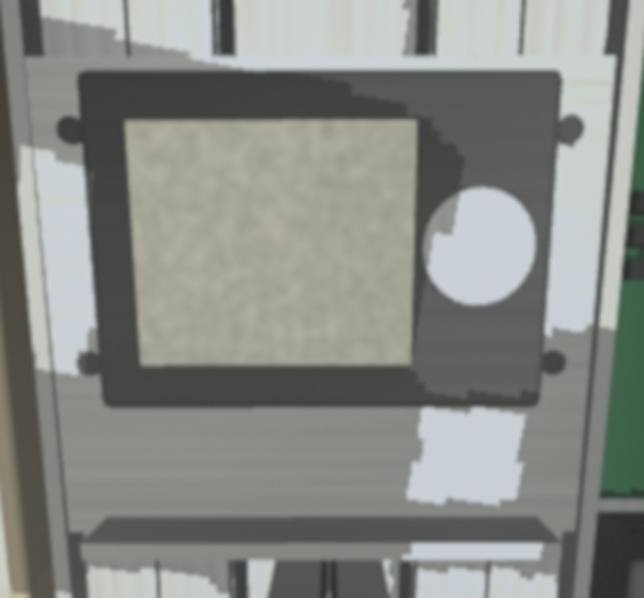

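Front notches are just hidden under the plate; last few mm in 1 mm steps.

Request:
{"op": "send_rows", "data": {
  "series": [
    [0,0,0,0.001,0,0,-1],
    [0,0,0,0.002,0,0,-1],
    [0,0,0,0.003,0,0,-1]
  ]
}}

```text
time_s: 8.15
ee_pos: [0.5684, 0.0294, 0.0386]
eef_rot: [-3.141, -0.0, 1.733]
force: [0.7, -3.7, 0.3]
grip_width: 0.0004
```

```bash
cat >> look.py <<'E'
# heights of plate behind drive
w=lambda a,b: world(c,180+a/2.3-.3,b/2.3-.3)
for nm,bb in (('back L',(70,200,430,500)),('back R',(420,560,430,500)),('front',(50,600,60,66)),('drive',(140,400,130,350))):
    P=np.array([w(a,b) for a in range(bb[0],bb[1],12) for b in range(bb[2],bb[3],6)]); print(nm,np.median(P[:,2]).round(4))
E
python3 look.py w10; python3 - <<'E'
E
```

```text
8.15 [-0.0655  0.0001] [0.56838592 0.02940668 0.03864815] [ 0.66 -3.66  0.33] [-0.64 -0.09 -0.04]
back L 0.0503
back R 0.0503
front 0.0459
drive 0.0649
```

View pics/w10c.png

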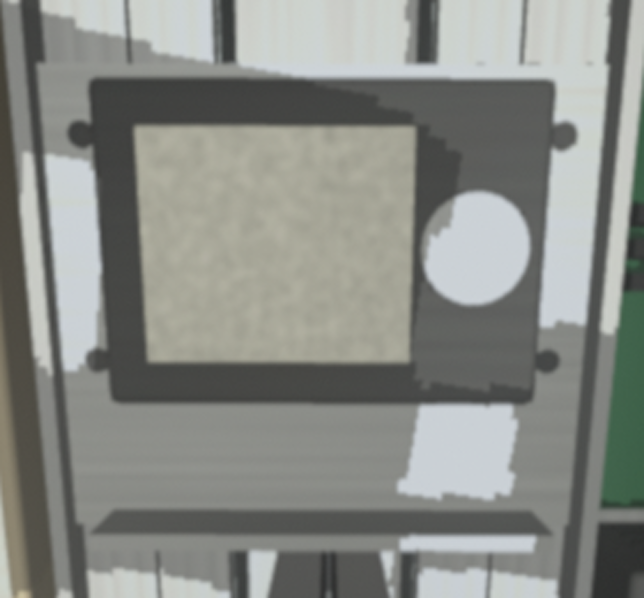

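Request:
{"op": "send_rows", "data": {
  "series": [
    [0,0,0,0,0,0,-1],
    [0,0,0,-0.004,0,0,-1],
    [0,0,0,-0.01,0,0,-1],
    [0,0,0,-0.02,0,0,-1],
    [0,0,0,-0.02,0,0,-1]
  ]
}}

```text
time_s: 8.7
ee_pos: [0.5721, 0.0081, 0.0389]
eef_rot: [3.142, 0.0, 1.732]
force: [0.4, -0.0, 0.4]
grip_width: 0.0005
```

```bash
python3 look.py w11
```

```text
8.7 [-0.0871 -0.    ] [0.57207482 0.0081099  0.03889842] [ 0.39 -0.01  0.39] [-0.08  0.01  0.08]
back L 0.0495
back R 0.0514
front 0.0646
drive 0.0645
```

View pics/w11c.png

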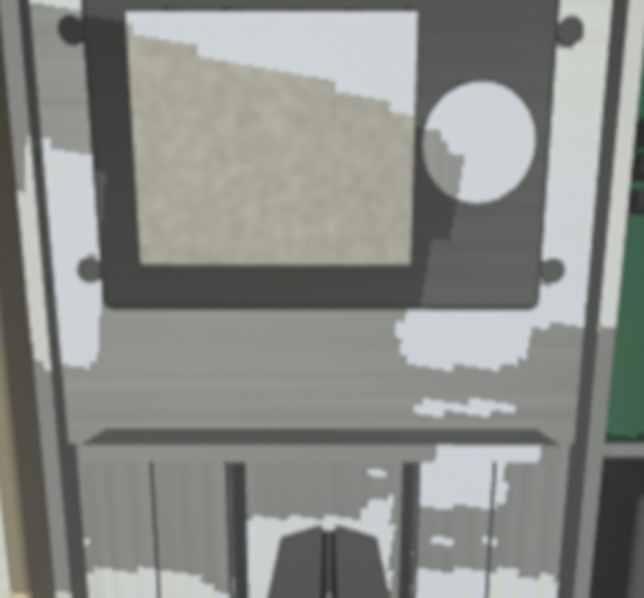

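Released cleanly; raise straight up and check all of it.

Request:
{"op": "send_rows", "data": {
  "series": [
    [0,0,0,0,0,-0.02,-1],
    [0,0,0,0,0,-0.06,-1],
    [0,0,0,0,0,-0.1,-1],
    [0,0,0,-0.02,0,-0.15,-1],
    [0,0,0,-0.03,0,-0.15,-1],
    [0,0,0,-0.03,0,-0.15,-1],
    [0,0,0,-0.03,0,-0.15,-1]
  ]
}}

```text
time_s: 9.45
ee_pos: [0.5761, -0.02, 0.1874]
eef_rot: [-3.14, -0.001, 1.732]
force: [1.0, -0.5, 0.0]
grip_width: 0.0005
```

Run:
```python
from h import *
o=ctrl.get_obs();print(o['time_s'],case(o['ee_pos']),o['ee_pos'],o['force'].round(2))
c=snap('wrist','w12')
H,Wd=c['z_map'].shape
f=F(c);v,u=np.mgrid[:H,:Wd];k=c['z_map']
d=np.stack([(u-c['cx'])/f*k,(v-c['cy'])/f*k,k],-1)-c['t']
P=d@c['R'];x=(P[...,:2]-S)@X;y=(P[...,:2]-S)@Y;z=P[...,2]
def reg(n,x0,x1,y0,y1):
    m=(x>x0)&(x<x1)&(y>y0)&(y<y1)&(k>0);print(n,m.sum(),np.median(z[m]).round(4))
reg('rear',-.049,-.043,-.05,.05);reg('rearL',-.05,-.03,.04,.06);reg('rearR',-.05,-.03,-.06,-.04);reg('frontL',.03,.05,.058,.064);reg('frontR',.03,.05,-.064,-.058);reg('front',.0505,.0535,-.05,.05)
reg('railtops',-.1,-.075,.05,.06);reg('drive',-.03,.03,-.0,.03)
m=(z>.066)&(z<.074)&(abs(y)<.05)&(x<-.045)&(x>-.07);print('flange x',np.percentile(x[m],[3,50,97]).round(4))
cv2.imwrite('pics/w12c.png',cv2.resize(c['pixels'][0:250,200:500,::-1],None,fx=2.3,fy=2.3))
snap('scene','s12');t=snap('top','t12')
a=load('top0');im=np.hstack([cv2.resize(q['pixels'][120:240,100:340,::-1],None,fx=1.6*1,fy=1.6) for q in (a,t)]);cv2.imwrite('pics/cmp.png',im)
```

```text
9.45 [-0.1155  0.0005] [ 0.57613986 -0.01999648  0.18739883] [ 0.98 -0.51  0.02]
rear 586 0.0503
rearL 392 0.0502
rearR 395 0.0504
frontL 141 0.0502
frontR 144 0.0504
front 218 0.0504
railtops 2905 0.3152
drive 2180 0.0646
flange x [-0.0559 -0.0539 -0.052 ]
```

View pics/w12c.png

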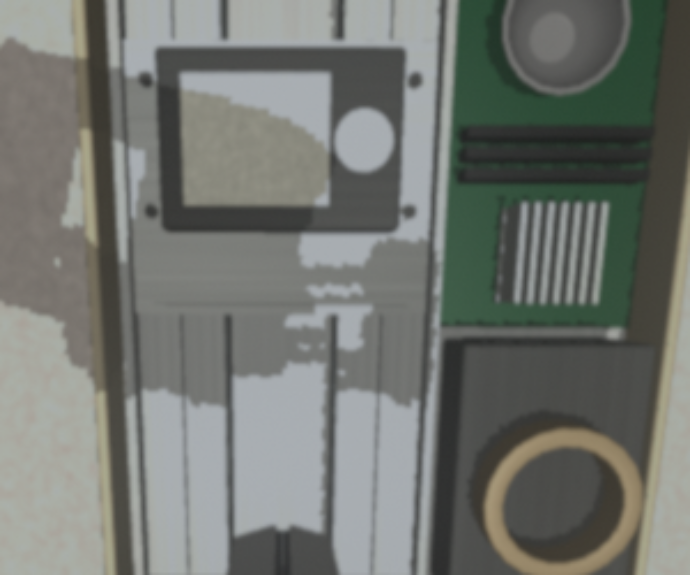

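View pics/s12.png

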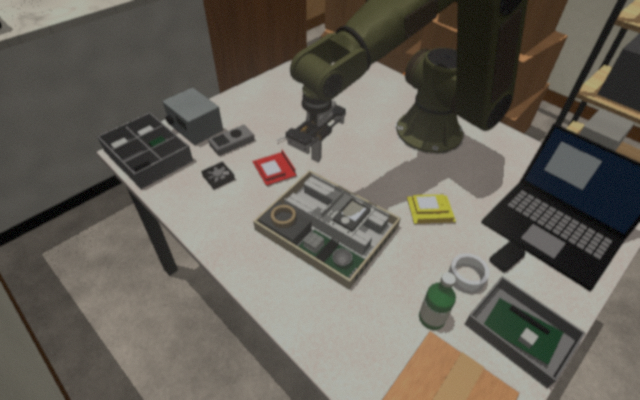

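The plate is level at z = 0.050 on all sides. The flange face is at case x ≈ -55 mm, the seated position. The bystanders look unmoved and the hand is clear.

Run:
```python
from station import ctrl
print(ctrl.hand_in())
```

```text
the job is handed in; nothing more can be done
None
```

The drive carrier is seated in its notches. I pushed it about 56 mm along its rails with the closed fingertips on the flange, using about 5 N, slowing to 1 mm steps at the end. It dropped 6 mm. I then backed off, lifted the hand clear and handed the job in at about 9.6 s.

**Last checks:**
- **Level:** the plate top measured 50.2–50.4 mm at all corners and at the front and rear edges, against 50 mm expected. The drive top was at about 64.6 mm, against 64 mm.
- **Position:** the outer flange face was at case x ≈ -56 mm, against -55 mm nominal and within the 2.5 mm play.
- **Surroundings:** by eye, the tape roll, bowl, look-alikes and other loose things were where they started.

**What disagreed:**
- **Fingertip height:** in both the wrist and scene camera depth, the fingertips stood about 17 mm above the reported TCP. The text says they should be 19 mm below it. My first approach therefore passed just over the flange without touching it. I noticed because there was no force and the carrier had not moved, so I backed out and lowered by the camera measurement.
- **Force during the slide:** the wrist showed a 3–5 N upward force on the tool while the carrier was sliding, probably friction on the flange. It disappeared when the carrier dropped, and the carrier looked flat throughout.
- **Rail-top check:** one depth check on the rail tops gave 0.315 m because the hand blocked the view, so I ignored it.

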